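# Lock the sample carrier

## Task

The blue-and-white sample carrier is about to leave the lab: swing its steel hasp over from the lid so that it hangs shut over the staple on the carrier's front. Then take the yellow-handled locking pin from the white rack and put it straight down through the staple's loop until its collar rests on the staple, and let go.

Things in the scene. Friction and masses are not known exactly. Their poses are not given: they have to be found in the camera images.
- hasp (a joint): Hasp angle. Slotted steel plate, 80 g, 66 mm wide, 3 mm thick, with a red 10 mm rod along its end, 80 mm from the hinge; slot 46 mm wide, 16 to 58 mm from the hinge. 0 = hangs down on the carrier's front, staple sticking out through the slot; pi = upright; 3.75 = stop, leaning back over the lid (start). Free hinge: pushed from behind past upright, it falls shut by itself.
- hasp_hinge (a point): Middle of the hasp's hinge axis, level with the lid's top, 4 mm in front of the carrier's front face. Axes: x straight out of the front face (away from the lid), y along the hinge axis, z up. The carrier is a fixed blue box with white lid, 170 mm deep (x), 220 wide (y), 130 high, front centred on the hinge; the lid is flat.
- staple (a point): Centre of the staple's vertical 26 x 26 mm square hole, at the staple's upper face. The staple is a level steel ring, 40 mm wide and 6 mm thick, sticking out 46 mm from the carrier's front face; its upper face is 25 mm below the lid's top, the hole's centre 25 mm in front of the face. Axes as hasp_hinge.
- pin_handle (a point): Centre of the pin's upright yellow handle, 20 mm diameter, 60 tall; z up the pin, 120 g. Below it a collar, 38 mm diameter, underside 34 mm below this point, then a straight 11 mm shank with tapered tip, tip 89 mm below this point. Starts in one of 3 holes (in line, 70 mm apart) of a fixed white rack 210 x 60 x 70 mm, long side within 9 degrees of world x. Seated: this point 34 mm above staple.
There are look-alikes about, which are no part of the job. Leave any green or turquoise look-alike of the part that bears pin_handle alone.

How it is judged (in metres and radians):
On the way, in this order (a step that is already met when the one before it is completed fails the run):
1. the hasp hangs shut over the staple (value of joint hasp below 0.25 rad), for 0.2 s.
2. the pin stands in the staple's loop, collar on the staple (value of joint hasp below 0.3 rad and horizontal distance between pin_handle and staple below 0.015 m and z of pin_handle in the frame of staple below 0.043 m and angle between pin_handle's own z axis and vertical below 0.2 rad), for 0.2 s.
At the end, for the whole second after the job is handed in: The hasp hangs shut (within 0.3 rad of straight down) and still, and the pin stands upright (within 0.2 rad) through the staple's loop, its handle within 15 mm of the hole's axis and its collar within 9 mm of the staple's upper face, released (all of step 2 and z of pin_handle in the frame of staple above 0.025 m and velocity of joint hasp between -0.2 and 0.2 rad/s); the robot touches nothing.
It also fails if it takes over 51 s, if anything falls off the work surface, if the arm or the gripper's body presses on something with over 40 N, if the wrist force passes 120 N, or if a joint passes its speed limit or range.

## Robot

A 6-joint arm with a two-finger parallel gripper is mounted at the origin on the work surface. World frame = base frame: x ahead of the robot, y to its left, z up, the work surface at z = 0. Lengths are in mm, angles in rad, forces in N, time in s.
With the tool pointing down it reaches from about 350 to 975 mm from the base axis. Payload 4.9 kg.
Tool frame: the origin (TCP) lies midway between the tips of the shut fingers; the grasp point (between the pads) lies 19 mm behind it; z points along the fingers, y is the line along which they close (so a half turn about z gives the same grasp; the last joint's range is limited). The gripper opens to 85 mm and grips with 20 to 120 N. Pads are 22 mm wide; open, the fingers measure 114 mm over their backs; the gripper's body (76 mm by 85 mm) begins 54 mm behind the grasp point. The pads swing forward as they close: fully open they stand 13 mm farther back than shut.
Start: joints at [-1.41, 0.053, 1.613, -0, 1.476, -0.119], TCP at [172.597, -600.676, 231.304] pointing down, gripper open.
Joint ranges: [-3.01, 3.01], [-1.01, 2.22], [0.06, 2.58], [-1.02, 4.17], [0.09, 2.62], [-3.14, 3.14]. Speed limits (rad/s): [2.57, 2.57, 3.14, 3.14, 3.14, 3.14].

## Interface

Orientations are given as a rotation vector (axis times angle).
In Python, from bench import telemetry, vision, job gives the robot as it stands.
- The arm moves only by the tool send_rows, never from a script. Its argument "steps" is a list of rows, each a list of 7 numbers: the shift along the tool's x, y, z in mm, then the turn, a rotation vector about the tool's x, y, z in degrees, then the opening in per cent of the stroke, from 0 (shut) to 100 (fully open). In form: [[tx, ty, tz, rx, ry, rz, gripper], ...]. A call has exactly 10 rows; each row is the pose to reach, as a shift and turn from the pose commanded when the call began, along the tool's axes at that moment; what a row does not reach only later rows make up. A row lasts 1/10 s, in which the tool goes at most 50 mm and 8.59 degrees, less where a joint would pass 70% of its speed; a pose out of reach is approached as far as the arm can. A call with a gripper value outside its range is refused whole. The fingers move at their own pace and stop on an object; "squeeze" is the grip in N (left out, the last holds). Time passes only in rows, so rows that repeat a pose let the fingers close, or fill a call up. It gives the time, the measured TCP pose, the force, the opening and the grip force at its end, in the units of the state.
- telemetry.sense(): the state, without advancing time (a new reading comes with each control period).
- vision.camera(name): name is "scene" or "top" or "wrist"; returns the picture (480x640x3 uint8, blue, green, red); there is no depth.
- vision.calibration(name): a dict with "intrinsics" (3x3 intrinsics, pixels), "rvec" (rotation vector, rad) and "tvec" (3), from world to camera coordinates, as OpenCV has them. Camera axes: x right, y down, z forward; pixel columns grow to the right and rows downward; lengths in mm; the calibration is good to about 2 mm. A picture is of the moment at which its call begins: read the wrist's pose just before it. calibration takes no time and is no camera call; for the wrist camera it gives the pose at the moment of the call.
- job.sign_off(): hands the job in; it is judged then, once.
The state is a dict: "clock": time; "joint_positions": joint angles; "qd": joint speeds; "tau": joint torques, N m; "ee_pos": TCP position; "ee_rot": TCP orientation; "contact_force": force on the tool from outside, world axes, zero at the start; "wrist_torque": the same for the moment, N m; "width": opening from 0.0 (shut) to 1.0 (fully open); "grip_force": force on a finger pad.
Only numpy, scipy, OpenCV 4.12 (cv2) and the standard library are available. Lean on these libraries where they do the work, as an engineer would, in place of code of your own. Each camera call takes 0.05 s, during which the arm holds its last target. There are 200 camera calls.

## Working session

There is one attempt and no reset: what is moved stays moved. The work goes in short steps, Python scripts to look and compute and a tool call to move; the robot and the scene stay as the last step left them, time stands still between calls to the robot, and variables do not carry over. Pictures are saved under pics/ and viewed, at most 10 in all, crops included, and the job is handed in when it is done.

Besides the shell and the picture viewer there is one more tool, called after "Request:" as name(argument=value, ...), one argument or row to a line, values as JSON. send_rows: Moves the arm, as the interface text tells. Its arguments: {"type":"object","properties":{"steps":{"type":"array","items":{"type":"array","items":{"type":"number"}}},"squeeze":{"type":"number"}},"required":["steps"]}

```bash
mkdir -p pics
cat > h.py <<'E'
import numpy as np, cv2
from bench import telemetry, vision, job
def save(n,f):
    im=vision.camera(n); cv2.imwrite('pics/'+f,im); return im
def cal(n):
    c=vision.calibration(n); return np.array(c["intrinsics"],float),cv2.Rodrigues(np.array(c["rvec"],float))[0],np.array(c["tvec"],float).ravel()
def ray(c,uv,z):
    K,R,t=c; d=R.T@np.linalg.inv(K)@np.array([uv[0],uv[1],1.]); o=-R.T@t
    return o+d*(z-o[2])/d[2]
def proj(c,P):
    K,R,t=c; p=(R@np.atleast_2d(P).T).T+t; q=(K@p.T).T; return q[:,:2]/q[:,2:]
E
python3 - <<'E'
from h import *
a=save('top','t1.png'); b=save('scene','s1.png')
for n in('top','scene'):
    K,R,t=cal(n); print(n,K[0,0],(-R.T@t).round(),R.round(2).tolist())
s=telemetry.sense(); print(s['ee_pos'],s['ee_rot'],s['clock'])
E
```

```text
top 507.9164534471678 [ 386.   63. 1011.] [[0.02, -1.0, -0.01], [-0.99, -0.02, -0.16], [0.16, 0.01, -0.99]]
scene 578.4564431164875 [1188. -226.  938.] [[0.43, 0.9, -0.01], [0.69, -0.34, -0.65], [-0.59, 0.27, -0.76]]
[ 172.48801331 -600.1212932   230.18112771] [-3.10901964e+00 -4.37663581e-01  3.16864773e-05] 0.1
```

View pics/t1.png

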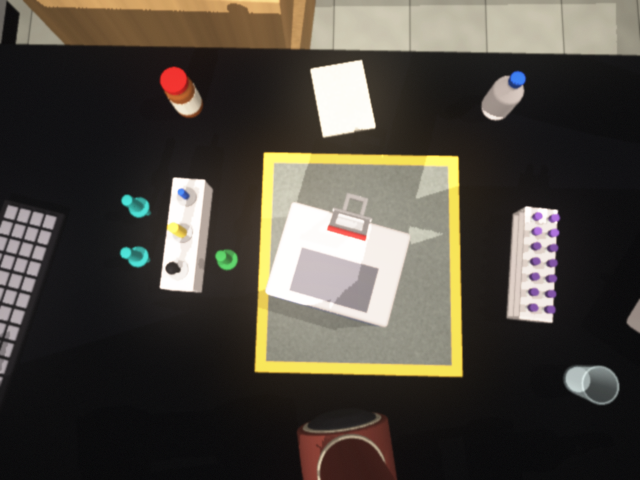

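View pics/s1.png

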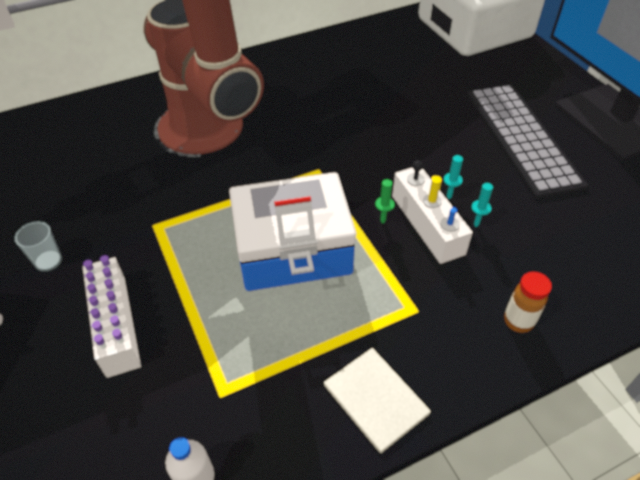

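Top picture: carrier in the mat, lid corners ~(294,203),(410,233),(387,326),(267,293). Its front faces +x (image up), and the red rod is at (348,233). The yellow pin is in the rack's middle hole at (178,230). The scene view agrees: yellow handle (434,188), staple (301,262). I'll enlarge both for exact pixels.

Run:
```python
import cv2,numpy as np
a=cv2.imread('pics/t1.png');b=cv2.imread('pics/s1.png')
r=lambda i,x,y,w,h:cv2.resize(i[y:y+h,x:x+w],(400,300),interpolation=cv2.INTER_CUBIC)
cv2.imwrite('pics/c1.png',np.vstack([np.hstack([r(a,260,185,160,120),r(b,225,165,140,105)]),np.hstack([r(a,120,170,120,90),r(b,380,145,120,90)])]))
```

```text
(no output)
```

View pics/c1.png

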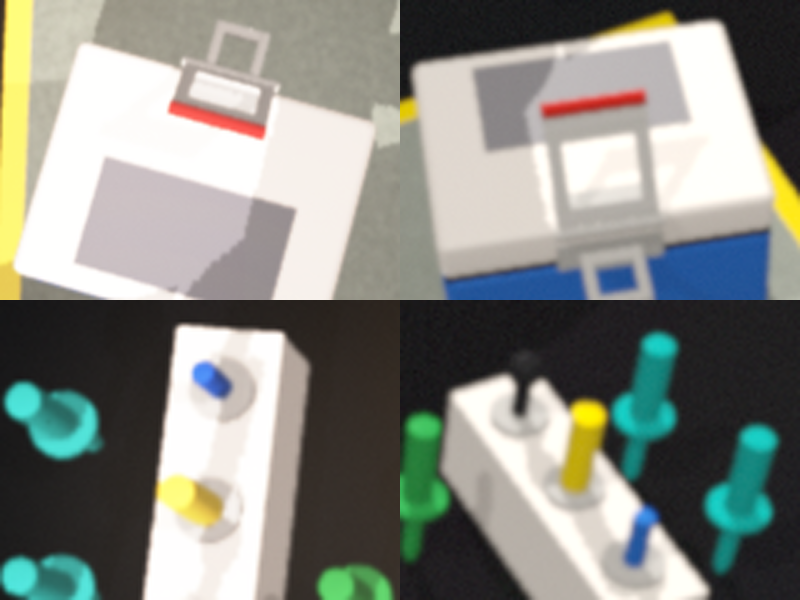

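Run:
```python
from h import *
from scipy.optimize import least_squares
T,S=cal('top'),cal('scene')
L=lambda a:np.array([-80*np.sin(a-np.pi),0,80*np.cos(a-np.pi)])
q=L(3.75)
# hinge-frame points: face at x=-4
pt=[([-4,110,0],T,(292.8,202.2)),([-4,-110,0],T,(410,233.8)),([-174,110,0],T,(266,293)),
([42,20,-25],T,(348,193.8)),([42,-20,-25],T,(368.4,199.4)),(q+[0,33,0],T,(328,227.8)),(q-[0,33,0],T,(366,238.2)),
(q-[0,33,0],S,(311,199.3)),(q+[0,33,0],S,(275,203.5)),([21,0,-25],S,(303.8,263))]
# scene sides: which end is +y resolved by residual
def W(p,P):
    c,s=np.cos(p[2]),np.sin(p[2]); P=np.asarray(P,float)
    return np.array([c*P[0]-s*P[1]+p[0],s*P[0]+c*P[1]+p[1],P[2]+130])
def f(p,sw=0):
    o=[]
    for P,c,uv in pt:
        P=np.array(P,float)
        if c is S and sw: P[1]*=-1
        o+=list(proj(c,W(p,P))[0]-uv)
    return o
for sw in(0,1):
    r=least_squares(f,[550,40,-.25],args=(sw,),loss='soft_l1'); print(r.x,r.cost,np.round(np.reshape(f(r.x,sw),(-1,2)),1).tolist())
    print('staple',W(r.x,[21,0,-25]))
def tri(a,b):
    P=[K@np.c_[R,t] for K,R,t in(T,S)]
    X=cv2.triangulatePoints(P[0],P[1],np.array(a,float).reshape(2,1),np.array(b,float).reshape(2,1)).ravel();return X[:3]/X[3]
print('pin top',tri((174,227.6),(437,178)),'collar',tri((182,233),(432.5,200.5)),ray(T,(174,227.6),134),ray(S,(437,178),134),ray(T,(182,233),74),ray(S,(432.5,200.5),74))
print('green',ray(T,(227,260),60))
```

```text
[ 5.66167127e+02  2.08932384e+01 -2.52039548e-01] 87.07125024926108 [[-0.7, -1.5], [2.4, -0.2], [-1.4, 0.3], [-0.7, -0.7], [0.0, -0.6], [-0.3, 0.2], [0.9, 0.6], [-38.1, 4.8], [34.6, -4.9], [-4.2, -1.2]]
staple [586.50364901  15.65626706 105.        ]
[ 5.66398553e+02  2.15686927e+01 -2.53427282e-01] 10.599257412458737 [[-1.0, -1.7], [2.0, -0.3], [-1.8, 0.1], [-1.1, -0.9], [-0.3, -0.7], [-0.8, 0.0], [0.4, 0.5], [-1.0, -0.7], [-1.7, 0.5], [-3.9, -1.3]]
staple [586.72778814  16.30350475 105.        ]
pin top [537.21438182 336.10708315 136.17361092] collar [537.3267424  338.17955255  71.80289977] [536.35317347 334.06896368 134.        ] [535.65843921 340.06604931 134.        ] [536.6948272 336.9068662  74.       ] [539.03587144 337.30563011  74.        ]
green [489.16866893 252.76351557  60.        ]
```

Request:
send_rows(
  steps=[
    [20, -22, 0, 0, 0, 2, 0],
    [52, -57, 0, 0, 0, 5, 0],
    [85, -94, 0, 0, 0, 8, 0],
    [118, -130, 0, 0, 0, 11, 0],
    [151, -166, 0, 0, 0, 14, 0],
    [184, -202, 0, 0, 0, 18, 0],
    [217, -239, 0, 0, 0, 21, 0],
    [250, -275, 0, 0, 0, 24, 0],
    [283, -311, 0, 0, 0, 27, 0],
    [316, -348, 0, 0, 0, 30.5, 0],
  ],
)

```text
clock: 1.1
ee_pos: [380.4, -177.0, 231.0]
ee_rot: [3.116, -0.4, 0.0]
contact_force: [0.2, -1.2, 0.3]
width: 0.001
grip_force: 0.0
```

```bash
cat >> h.py <<'E'
H=np.array([566.4,21.5,130.]);Y=-.2534
def carr(P,H=H,Y=Y):
    c,s=np.cos(Y),np.sin(Y);P=np.asarray(P,float);return np.array([c*P[0]-s*P[1],s*P[0]+c*P[1],P[2]])+H
def go(tgt,head=None):
    s=telemetry.sense();R=cv2.Rodrigues(np.array(s['ee_rot'],float))[0];p=np.array(s['ee_pos'])
    print('t',s['clock'],'at',p.round(1),'F',np.round(s['contact_force'],1),'w',s['width'],s['grip_force'],'tilt',np.degrees(np.arccos(-R[2,2])).round(2))
    print('shift',(R.T@(np.asarray(tgt,float)-p)).round(1), 'head',np.degrees(np.arctan2(R[1,0],R[0,0])).round(2))
    if head is not None: print('rz',(np.degrees(np.arctan2(R[1,0],R[0,0]))-head).round(2))
E
python3 -c "
from h import *
go(carr([-85,0,95]),np.degrees(Y)); go(carr([-85,0,55]))"
```

```text
t 1.1 at [ 380.4 -177.   231. ] F [ 0.2 -1.2  0.3] w 0.0014304806020584088 0.0 tilt 0.02
shift [  44.7 -238.9    6. ] head -14.64
rz -0.12
t 1.1 at [ 380.4 -177.   231. ] F [ 0.2 -1.2  0.3] w 0.0014304806020584088 0.0 tilt 0.02
shift [  44.7 -238.9   46. ] head -14.64
```

Request:
send_rows(
  steps=[
    [8, -40, 0, 0, 0, 0, 0],
    [16, -85, 0, 0, 0, 0, 0],
    [25, -130, 0, 0, 0, 0, 0],
    [33, -175, 0, 0, 0, 0, 0],
    [41, -215, 0, 0, 0, 0, 0],
    [45, -239, 4, 0, 0, 0, 0],
    [45, -239, 20, 0, 0, 0, 0],
    [45, -239, 38, 0, 0, 0, 0],
    [45, -239, 46, 0, 0, 0, 0],
    [45, -239, 46, 0, 0, 0, 0],
  ],
)

```text
clock: 2.1
ee_pos: [481.9, 40.6, 182.8]
ee_rot: [3.116, -0.397, -0.007]
contact_force: [-0.7, 0.3, 0.8]
width: -0.003
grip_force: 0.0
```

```bash
python3 -c "
from h import *
save('wrist','w1.png');go(carr([0,0,55]))"
```

```text
t 2.15 at [482.7  40.6 184.3] F [0.1 0.4 0.5] w -0.0020071806157783093 0.0 tilt 0.11
shift [85.8 -2.5 -0.9] head -14.53
```

View pics/w1.png

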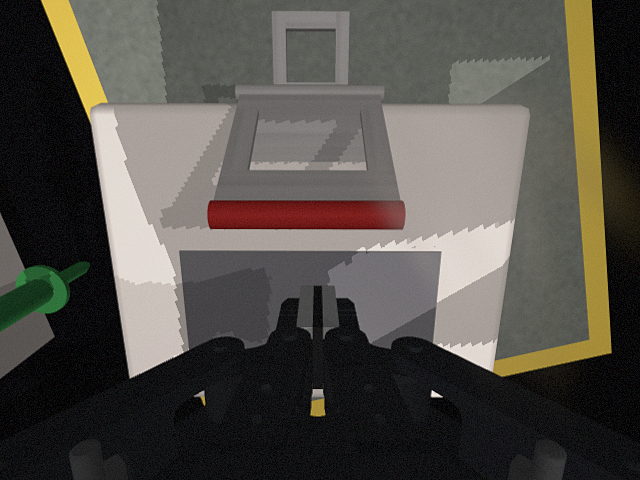

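Wrist view: the finger stands centred behind the red rod (305,215). The staple's outer corners are at (273,12),(350,12), and its hole's front corners are near (286,29),(336,29). Next I push.

Request:
send_rows(
  steps=[
    [10, -2, 0, 0, 0, 0, 0],
    [24, -2, 0, 0, 0, 0, 0],
    [38, -2, 0, 0, 0, 0, 0],
    [52, -2, 0, 0, 0, 0, 0],
    [66, -2, 0, 0, 0, 0, 0],
    [80, -2, 0, 0, 0, 0, 0],
    [94, -2, 0, 0, 0, 0, 0],
    [106, -2, 0, 0, 0, 0, 0],
    [114, -2, 0, 0, 0, 0, 0],
    [114, -2, -20, 0, 0, 0, 0],
  ],
)

```text
clock: 3.15
ee_pos: [593.7, 14.3, 202.4]
ee_rot: [3.116, -0.397, -0.009]
contact_force: [-0.3, 0.2, -0.8]
width: -0.0
grip_force: 0.0
```

```bash
python3 -c "
from h import *
save('scene','s2.png'); a=cv2.imread('pics/s2.png')[130:340,180:500]; cv2.imwrite('pics/s2c.png',cv2.resize(a,(800,525)))
go(carr([-40,0,150]))"
```

```text
t 3.2 at [596.   14.3 208.4] F [1.6 0.4 3.4] w 0.0013216872715903205 0.0 tilt 0.17
shift [-70.2   0.4 -71.8] head -14.49
```

View pics/s2c.png

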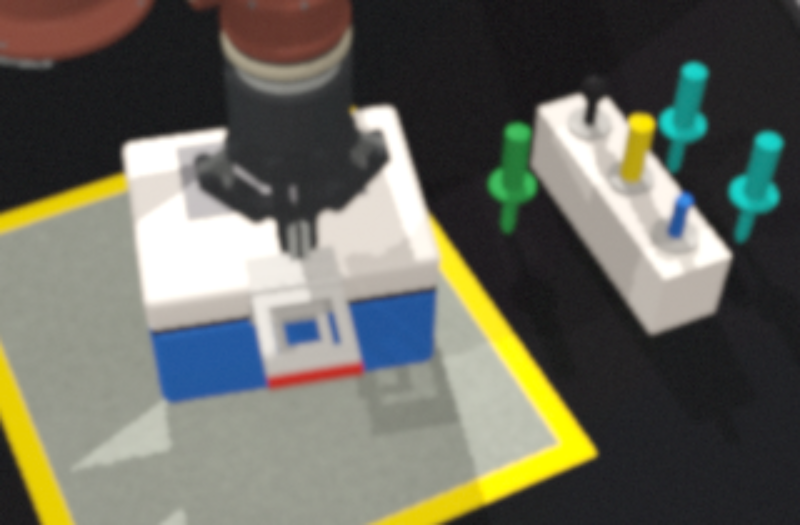

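Scene crop: the hasp has swung over and hangs on the front with the staple through its slot (rod at crop (315,378)). Next is the pin.

```bash
python3 -c "
from h import *
go([485,345,235])"
```

```text
t 3.2 at [596.   14.3 208.4] F [1.6 0.4 3.4] w 0.0013216872715903205 0.0 tilt 0.17
shift [-190.1 -292.5  -27. ] head -14.49
```

Request:
send_rows(
  steps=[
    [-10, -15, -15, 0, 0, 0, 20],
    [-35, -50, -27, 0, 0, 0, 50],
    [-60, -90, -27, 0, 0, 0, 50],
    [-85, -130, -27, 0, 0, 0, 50],
    [-110, -170, -27, 0, 0, 0, 50],
    [-135, -210, -27, 0, 0, 0, 50],
    [-160, -245, -27, 0, 0, 0, 50],
    [-180, -275, -27, 0, 0, 0, 50],
    [-190, -292, -27, 0, 0, 0, 50],
    [-190, -292, -27, 0, 0, 0, 50],
  ],
)

```text
clock: 4.2
ee_pos: [481.6, 347.7, 232.9]
ee_rot: [-3.116, 0.389, -0.0]
contact_force: [0.5, -0.2, -0.5]
width: 0.499
grip_force: 0.0
```

```bash
python3 -c "
from h import *
c=cal('wrist');im=save('wrist','w2.png')
hsv=cv2.cvtColor(im,cv2.COLOR_BGR2HSV);m=cv2.inRange(hsv,(22,120,80),(35,255,255))
n,l,st,ce=cv2.connectedComponentsWithStats(m);print([(st[i].tolist(),ce[i].round(1).tolist()) for i in range(1,n) if st[i][4]>150])
go([537,337.5,95]);print(proj(c,[[537,337.5,134],[537,337.5,104],[537,337.5,70]]))"
```

```text
[([440, 0, 200, 346, 9758], [497.6, 199.7]), ([297, 138, 31, 32, 779], [312.0, 153.6])]
t 4.25 at [482.3 346.3 232.7] F [ 0.2 -0.2 -0.4] w 0.5057640570343878 0.0 tilt 0.02
shift [ 55.2  -5.  137.8] head -14.3
[[311.7557476  154.88272774]
 [312.47324163 152.81314169]
 [313.11779681 150.95394517]]
```

View pics/w2.png

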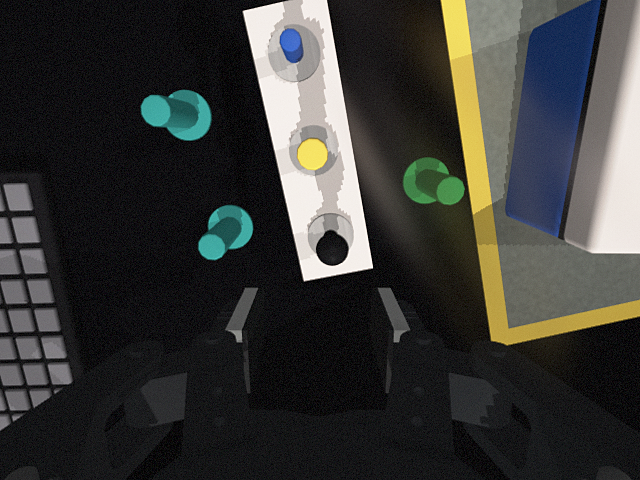

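Wrist view: the yellow handle is at (312,154), exactly where the model puts it (312,155). The fingers straddle clear of the neighbouring pins.

Request:
send_rows(
  steps=[
    [15, -2, 0, 0, 0, 0, 50],
    [40, -4, 0, 0, 0, 0, 50],
    [55, -5, 10, 0, 0, 0, 50],
    [55, -5, 35, 0, 0, 0, 50],
    [55, -5, 65, 0, 0, 0, 50],
    [55, -5, 95, 0, 0, 0, 50],
    [55, -5, 120, 0, 0, 0, 50],
    [55, -5, 134, 0, 0, 0, 50],
    [55, -5, 138, 0, 0, 0, 50],
    [55, -5, 138, 0, 0, 0, 50],
  ],
  squeeze=50,
)

```text
clock: 5.25
ee_pos: [538.6, 335.4, 94.5]
ee_rot: [3.116, -0.397, 0.0]
contact_force: [0.7, 0.8, 0.5]
width: 0.5
grip_force: 0.0
```

Request:
send_rows(
  steps=[
    [0, 0, 0, 0, 0, 0, 10],
    [0, 0, 0, 0, 0, 0, 10],
    [0, 0, 0, 0, 0, 0, 10],
    [0, 0, 0, 0, 0, 0, 10],
    [0, 0, 0, 0, 0, 0, 10],
    [0, 0, -10, 0, 0, 0, 10],
    [0, 0, -30, 0, 0, 0, 10],
    [0, 0, -60, 0, 0, 0, 10],
    [0, 0, -95, 0, 0, 0, 10],
    [0, 0, -120, 0, 0, 0, 10],
  ],
  squeeze=50,
)

```text
clock: 6.25
ee_pos: [537.7, 336.1, 216.3]
ee_rot: [-3.116, 0.395, -0.001]
contact_force: [-0.4, -0.4, -1.5]
width: 0.224
grip_force: 49.3
```

Run:
```python
from h import *
go(carr([90,0,130]),np.degrees(Y))
c=cal('wrist');print((-c[1].T@c[2]).round(), 'cam');
```

```text
t 6.25 at [537.7 336.1 216.3] F [-0.4 -0.4 -1.5] w 0.22387310227074111 49.267900586128235 tilt 0.03
shift [196.4 297.5 -43.8] head -14.46
rz 0.06
[603. 319. 359.] cam
```

Request:
send_rows(
  steps=[
    [5, 10, -20, 0, 0, 0, 10],
    [12, 40, -39, 0, 0, 0, 10],
    [22, 80, -39, 0, 0, 0, 10],
    [32, 125, -39, 0, 0, 0, 10],
    [42, 170, -39, 0, 0, 0, 10],
    [50, 210, -39, 0, 0, 0, 10],
    [57, 250, -39, 0, 0, 0, 10],
    [63, 280, -39, 0, 0, 0, 10],
    [66, 297, -39, 0, 0, 0, 10],
    [66, 297, -39, 0, 0, 0, 10],
  ],
)

```text
clock: 7.25
ee_pos: [526.8, 30.1, 252.7]
ee_rot: [3.116, -0.401, -0.002]
contact_force: [-0.3, 0.6, -0.7]
width: 0.223
grip_force: 49.3
```

Run:
```python
from h import *
telemetry.sense();c=cal('wrist');im=save('wrist','w3.png')
L=[[8,13],[34,13],[34,-13],[8,-13],[42,20],[42,-20]]
print(proj(c,[carr([a,b,-25]) for a,b in L]).round(1).tolist())
go(carr([21,0,125]),np.degrees(Y))
```

```text
[[297.8, 162.1], [297.3, 125.8], [332.9, 125.7], [332.6, 162.0], [287.5, 114.3], [342.6, 114.2]]
t 7.3 at [527.   31.4 252.9] F [ 0.1  0.6 -1.5] w 0.21905752714034687 49.292548298835754 tilt 0.08
shift [61.7 -0.4 -2.2] head -14.58
rz -0.06
```

View pics/w3.png

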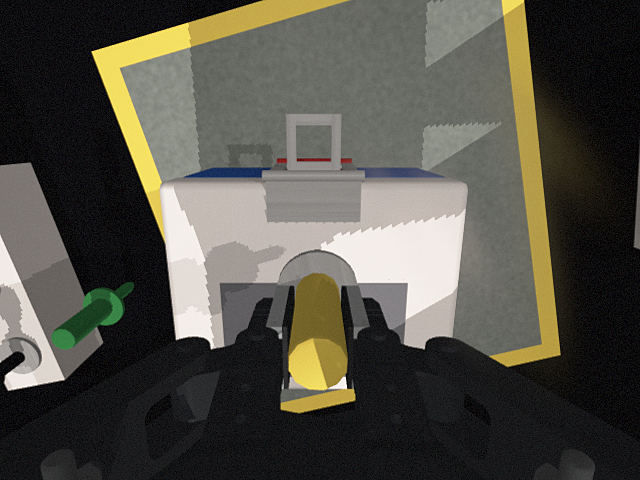

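Wrist view: the hasp hangs shut (rod at (315,160), below the staple). The staple's outer corners at (287,114),(341,114) are within 1 px of the model. The pin is held upright. Now over the hole and down.

Request:
send_rows(
  steps=[
    [12, 0, 0, 0, 0, 0, 10],
    [35, 0, -2, 0, 0, 0, 10],
    [55, 0, -2, 0, 0, 0, 10],
    [62, 0, -2, 0, 0, 0, 10],
    [62, 0, -2, 0, 0, 0, 10],
    [62, 0, 15, 0, 0, 0, 10],
    [62, 0, 35, 0, 0, 0, 10],
    [62, 0, 50, 0, 0, 0, 10],
    [62, 0, 58, 0, 0, 0, 10],
    [62, 0, 58, 0, 0, 0, 10],
  ],
)

```text
clock: 8.3
ee_pos: [586.2, 16.7, 193.0]
ee_rot: [3.117, -0.395, -0.006]
contact_force: [-0.0, -0.6, -0.9]
width: 0.221
grip_force: 49.3
```

Run:
```python
from h import *
go(carr([21,0,0]),np.degrees(Y)); save('scene','s3.png'); a=cv2.imread('pics/s3.png')[130:310,200:440]; cv2.imwrite('pics/s3c.png',cv2.resize(a,(800,600)))
```

```text
t 8.3 at [586.2  16.7 193. ] F [-0.  -0.6 -0.9] w 0.22115165630568764 49.29380178451538 tilt 0.21
shift [ 0.9  0.3 63. ] head -14.46
rz 0.06
```

View pics/s3c.png

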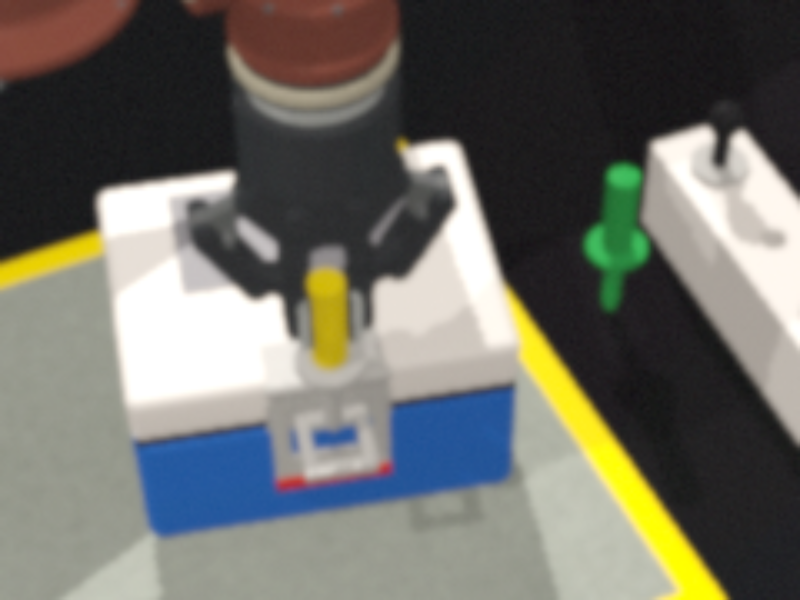

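Scene crop: the pin (330,320) is upright above the staple (335,440) and the hasp is shut. I'll lower it slowly.

Request:
send_rows(
  steps=[
    [1, 0, 4, 0, 0, 0, 10],
    [1, 0, 12, 0, 0, 0, 10],
    [1, 0, 20, 0, 0, 0, 10],
    [1, 0, 28, 0, 0, 0, 10],
    [1, 0, 36, 0, 0, 0, 10],
    [1, 0, 44, 0, 0, 0, 10],
    [1, 0, 51, 0, 0, 0, 10],
    [1, 0, 56, 0, 0, 0, 10],
    [1, 0, 59, 0, 0, 0, 10],
    [1, 0, 60, 0, 0, 0, 10],
  ],
)

```text
clock: 9.35
ee_pos: [588.1, 16.3, 134.7]
ee_rot: [-3.117, 0.396, 0.002]
contact_force: [-0.3, -0.2, -1.1]
width: 0.223
grip_force: 49.7
```

Request:
send_rows(
  steps=[
    [0, 0, 1, 0, 0, 0, 10],
    [0, 0, 1, 0, 0, 0, 10],
    [0, 0, 2, 0, 0, 0, 10],
    [0, 0, 2, 0, 0, 0, 10],
    [0, 0, 3, 0, 0, 0, 10],
    [0, 0, 3, 0, 0, 0, 10],
    [0, 0, 3.5, 0, 0, 0, 10],
    [0, 0, 3.5, 0, 0, 0, 10],
    [0, 0, 3.5, 0, 0, 0, 10],
    [0, 0, 3.5, 0, 0, 0, 10],
  ],
)

```text
clock: 10.35
ee_pos: [588.6, 16.2, 131.8]
ee_rot: [3.117, -0.396, 0.0]
contact_force: [1.3, -0.2, -1.7]
width: 0.218
grip_force: 49.7
```

Request:
send_rows(
  steps=[
    [0, 0, 0.5, 0, 0, 0, 10],
    [0, 0, 0.5, 0, 0, 0, 10],
    [0, 0, 1, 0, 0, 0, 10],
    [0, 0, 1, 0, 0, 0, 10],
    [0, 0, 1.5, 0, 0, 0, 10],
    [0, 0, 1.5, 0, 0, 0, 10],
    [0, 0, 2, 0, 0, 0, 10],
    [0, 0, 2, 0, 0, 0, 10],
    [0, 0, 2, 0, 0, 0, 10],
    [0, 0, 2, 0, 0, 0, 10],
  ],
)

```text
clock: 11.35
ee_pos: [588.8, 16.2, 131.4]
ee_rot: [3.117, -0.395, 0.001]
contact_force: [-4.0, -0.0, 7.1]
width: 0.218
grip_force: 50.3
```

The upward force of 7 N shows the collar is on the staple. Release and retreat.

Request:
send_rows(
  steps=[
    [0, 0, 0, 0, 0, 0, 30],
    [0, 0, 0, 0, 0, 0, 45],
    [0, 0, 0, 0, 0, 0, 50],
    [0, 0, 0, 0, 0, 0, 50],
    [0, 0, -5, 0, 0, 0, 50],
    [0, 0, -20, 0, 0, 0, 50],
    [0, 0, -45, 0, 0, 0, 50],
    [0, 0, -75, 0, 0, 0, 50],
    [-20, 0, -105, 0, 0, 0, 50],
    [-60, 0, -120, 0, 0, 0, 50],
  ],
)

```text
clock: 12.35
ee_pos: [532.5, 30.7, 255.0]
ee_rot: [-3.116, 0.397, -0.011]
contact_force: [-0.2, -0.6, 1.0]
width: 0.498
grip_force: 0.0
```

Run:
```python
from h import *
c=cal('wrist');w=save('wrist','w4.png')
a=save('scene','s4.png')[150:300,220:420]; cv2.imwrite('pics/f.png',np.hstack([cv2.resize(a,(400,300)),cv2.resize(w,(400,300))]))
st=carr([21,0,-25]); top=st+[0,0,64]
def yel(im,c):
    p=proj(c,top)[0]; m=cv2.inRange(cv2.cvtColor(im,cv2.COLOR_BGR2HSV),(22,120,80),(35,255,255))
    n,l,s,ce=cv2.connectedComponentsWithStats(m); print('pred top',p.round(1),[(s[i].tolist(),ce[i].round(1).tolist()) for i in range(1,n) if s[i][4]>60 and np.linalg.norm(ce[i]-p)<60])
yel(w,c); yel(cv2.imread('pics/s4.png'),cal('scene')); print(proj(c,[st+[0,0,34]]))
go(st)
```

```text
pred top [318.3 157.2] [([301, 147, 33, 30, 733], [316.9, 161.1])]
pred top [298.7 239.2] [([294, 236, 11, 28, 260], [299.5, 249.1])]
[[318.32415819 155.11691908]]
t 12.45 at [529.7  32.  255.2] F [ 0.  -1.   0.1] w 0.5031035172177529 0.0 tilt 0.42
shift [ 58.1   1.3 150.6] head -14.41
```

View pics/f.png

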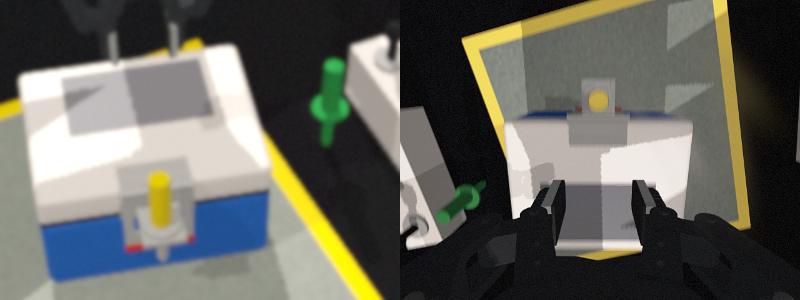

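The pin stands upright in the staple with its tip visible below. The handle is at wrist px (317,161) against (318,157) predicted, about 2–3 mm. The hasp is shut and the gripper is clear. I'll let it settle, then hand in.

Request:
send_rows(
  steps=[
    [0, 0, -10, 0, 0, 0, 50],
    [0, 0, -10, 0, 0, 0, 50],
    [0, 0, -10, 0, 0, 0, 50],
    [0, 0, -10, 0, 0, 0, 50],
    [0, 0, -10, 0, 0, 0, 50],
    [0, 0, -10, 0, 0, 0, 50],
    [0, 0, -10, 0, 0, 0, 50],
    [0, 0, -10, 0, 0, 0, 50],
    [0, 0, -10, 0, 0, 0, 50],
    [0, 0, -10, 0, 0, 0, 50],
  ],
)

```text
clock: 13.45
ee_pos: [530.5, 31.2, 259.8]
ee_rot: [-3.117, 0.396, 0.0]
contact_force: [1.1, 0.3, 0.1]
width: 0.495
grip_force: 0.0
```

```bash
python3 -c "
from bench import job
print(job.sign_off())"
```

```text
the job is handed in; nothing more can be done
None
```

The job is handed in at about 13.5 s of 51 s: in the last images the hasp hangs shut over the staple and the yellow-handled pin stands upright and released in its loop, about 2–3 mm off the hole's axis; no verdict was returned.

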